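# Strip the drill's planetary gearbox on its service chuck

## Robot

A 7-joint arm with a two-finger parallel gripper is mounted at the origin on a cart in front of the work surface, level with it; the furniture and walls round the work are solid. World frame = base frame: x ahead of the robot, y to its left, z up, the work surface at z = 0. Lengths are in m, angles in rad, forces in N, time in s.
With the tool pointing down it reaches from about 0.425 to 0.925 m from the base axis. Payload 6.8 kg.
Tool frame: the origin (TCP) lies on the front face of the gripper's body, between the roots of the fingers; the fingertips stand 73 mm ahead of it and the grasp point (between the pads) lies 54 mm ahead of it (manip.grip_point_offset is the z of the grasp point in the tool frame, in m); z points along the fingers, y is the line along which they close (so a half turn about z gives the same grasp; the last joint's range is limited). The gripper opens to 85 mm and grips with 20 to 120 N. Pads are 22 mm wide; open, the fingers measure 114 mm over their backs; the gripper's body (76 mm by 85 mm) begins 54 mm behind the grasp point. The pads swing forward as they close: fully open they stand 13 mm farther back than shut.
Start: joints at [-1.367, 0.477, 0.022, 1.555, -0.011, 1.109, -0.083], TCP at [0.207, 0.642, 0.304] pointing down, gripper open.
Joint ranges: [-2.96, 2.96], [-0.34, 2.1], [-1.41, 1.46], [0.24, 2.44], [-1.37, 4.51], [0.17, 1.92], [-2.96, 2.96]. Speed limits (rad/s): [2.39, 2.39, 3.14, 3.14, 3.14, 3.14, 3.14].

## Interface

Orientations are given as [roll, pitch, yaw] about the fixed x, y, z axes, in that order (R = Rz(yaw) Ry(pitch) Rx(roll)).
In Python, from cell import manip, optics gives the robot as it stands.
- The arm moves only by the tool drive_tool, never from a script. Its argument "deltas" is a list of rows, each a list of 5 numbers: the opening, from 0 (shut) to 1 (fully open), then the shift along the tool's x, y, z in m, then the turn about the tool's z in rad. A call has 1 to 12 rows; each row is the pose to reach, as a shift and turn from the pose commanded when the call began, along the tool's axes at that moment; what a row does not reach only later rows make up. A row lasts 1/10 s, in which the tool goes at most 50 mm and 8.59 degrees, less where a joint would pass 70% of its speed; a pose out of reach is approached as far as the arm can. A call with a gripper value outside its range is refused whole. The fingers move at their own pace and stop on an object; the grip force is fixed at half the most. Time passes only in rows, so rows that repeat a pose let the fingers close. It gives the time, the measured TCP pose, the force, the opening and the grip force at its end, in the units of the state.
- manip.sense(): the state, without advancing time (a new reading comes with each control period).
- optics.read_camera(name): name is "scene" or "top" or "wrist"; returns a dict with "frame" (480x640x3 uint8, red, green, blue), "fx", "fy", "cx", "cy" (pixels), "k1" (the pictures are not rectified: a ray, as slopes to the right and down, at radius r is drawn at 1 + k1 r^2 times it, then the intrinsics apply), "pose" (4x4, takes a point from camera to world coordinates). Camera axes: x right, y down, z forward; pixel columns grow to the right and rows downward; lengths in m; the calibration is good to about 2 mm. A picture is of the moment at which its call begins. There is no depth.
- manip.job_done(): hands the job in; it is judged then, once.
Trained networks look in a picture, given as the dict that the camera call returned (one of the last four; its "shot" number tells which), for a name from the list of things; names that differ only in an ending like _2 or _b are one class to them, and where a whole thing is asked for, a point or a joint stands for the part that bears it (a point fixed in the world has none). Each returns a list of dicts, best first, with "score" (0 to 1); they miss things now and then, are a little off and sometimes report something else, mostly with a low value. They report only what shows in the picture. A call takes as long as a camera call.
- optics.find_in(picture, thing): "extent" ([left, top, right, bottom] in pixels, round what is visible of it).
The state is a dict: "time": time; "qpos": joint angles; "qvel": joint speeds; "joint_efforts": joint torques, N m; "tcp_pos": TCP position; "ee_rot": TCP orientation; "wrist_force": force on the tool from outside, world axes, zero at the start; "moment": the same for the moment, N m; "width": finger opening in m; "grasp_force": force on a finger pad.
Only numpy, scipy, OpenCV 4.12 (cv2) and the standard library are available. Lean on these libraries where they do the work, as an engineer would, in place of code of your own. Each camera call takes 0.05 s, during which the arm holds its last target. There are 200 camera calls.

## Task

The drill's planetary gearbox stands on the service chuck with its screws out: take it apart from the top, one part at a time, setting each down (never dropping it) the way up it stands now: the output flange in the smallest steel dish, the planet carrier in the middle one, the ring-gear housing in the largest. Then pull up the chuck's sprung collar to free the sun shaft, draw the shaft out and hang it, gear up, in the black stand with its flange on the rim.

Things in the scene. Friction and masses are not known exactly. Their poses are not given: they have to be found in the camera images.
- flange_neck (a point): Output flange, top of the stack, aluminium, 34 mm high, 60 g: disc 34 mm across, 10 thick; above it a neck 24 across, 24 long. Point: middle of the neck, on the axis (z up), 22 mm above the underside, 12 above the disc's top. Sits loosely on the carrier's hub over a nose 13 across, 6 high. Grasp the neck, fingertips just above the disc; lift straight up.
- carrier_hub (a point): Planet carrier, second, dark steel, 54 mm high, 130 g: three brass planet gears 18 long (reach 19 from the axis), plate 47 across, 6 thick, hub 26 across, 24 long, nose 6 high. Point: middle of the hub, axis z up, 36 mm above the planets' feet, 12 above the plate's top. Planets hang in the ring gear, plate rests on its top. Grasp the hub; lift 25 mm straight up.
- ring_mid (a point): Ring-gear housing, third, aluminium ring 55 mm outside, 41 inside, 30 high, 160 g, with a 6 mm web at its foot (22 mm hole). Point: its centre, axis z up, 15 mm above its underside. Lies loosely on the shaft's flange, the sun gear standing inside it. Grasp across the outside from above; lift 25 mm straight up.
- shaft_gear (a point): Sun shaft, lowest, steel, 60 mm long, 140 g: plug 16 across, 34 long, in the chuck's bore (19); flange 61 across, 6 thick; sun gear 12 across, 20 long. Point: middle of the sun gear, axis z up, 50 mm above the plug's foot, 10 above the flange's top. Locked until the collar is pulled; then an ejector lifts it 8 mm and it can be drawn straight up (34 mm in all). Grasp the sun gear.
- collar (a joint): The chuck's sprung collar: how far it is pulled up, 0 (down, locked) to 0.008 m (up). It releases the shaft above about 0.005 m; 4 N to start, 8 N at the top. Once the ejector has lifted the shaft it may be let go: it stays part-way up until the shaft is out, then springs down.
- collar_mid (a point): Collar's centre on the chuck's axis: dark knurled ring 66 mm across, 20 high, spanning 27 to 47 mm above the bench when down; the stack is too tall to straddle until the ring gear is off. Grip it across the outside: the sun gear (top 35 mm above the collar's top, 43 when ejected) stands between the fingers. The chuck's round foot is 80 mm across, 12 high; the whole stack is 156 mm high.
- dish_small: Smallest round stainless dish, fixed, place of the output flange: floor 52 mm across and 3 mm above the bench, rim 8 mm high and 63 mm across. Origin: centre of its underside.
- dish_medium: Middle-sized round stainless dish, fixed, place of the planet carrier: floor 64 mm across and 3 mm above the bench, rim 8 mm high and 75 mm across. Origin: centre of its underside.
- dish_large: Largest round stainless dish, fixed, place of the ring-gear housing: floor 80 mm across and 3 mm above the bench, rim 8 mm high and 91 mm across. Origin: centre of its underside.
- stand_top (a point): Shaft stand, black plastic, fixed: upright tube 60 mm outside with a 32 mm hole 38 mm deep, on a round foot 76 mm across. Point: centre of the hole at the rim, 44 mm above the bench. The plug hangs in the hole, the shaft's flange rests on the rim. A carton left of the work and a drill behind it stand about 0.22 m high: low down, keep a wide gripper's long side fore and aft (along x), which also clears the stack.

How it is judged:
On the way, in this order (a step that is already met when the one before it is completed fails the run):
1. the output flange stands in the smallest dish, let go (horizontal distance between flange_neck and dish_small below 0.0115 m and z of flange_neck in the frame of dish_small between 0.022 and 0.028 m and angle between flange_neck's own z axis and vertical below 0.12 rad and contact force between the fingers and out_flange below 0.1 N), for 0.2 s.
2. the planet carrier stands in the middle-sized dish, let go (horizontal distance between carrier_hub and dish_medium below 0.0155 m and z of carrier_hub in the frame of dish_medium between 0.036 and 0.042 m and angle between carrier_hub's own z axis and vertical below 0.12 rad and contact force between the fingers and carrier below 0.1 N), for 0.2 s.
3. the ring-gear housing lies in the largest dish, let go (horizontal distance between ring_mid and dish_large below 0.015 m and z of ring_mid in the frame of dish_large between 0.015 and 0.021 m and angle between ring_mid's own z axis and vertical below 0.12 rad and contact force between the fingers and ring_gear below 0.1 N), for 0.2 s.
4. the collar has been pulled up (value of joint collar above 0.004 m), for 0.1 s.
5. the sun shaft stands in the shaft stand (horizontal distance between shaft_gear and stand_top below 0.011 m and z of shaft_gear in the frame of stand_top between 0.013 and 0.019 m and angle between shaft_gear's own z axis and vertical below 0.12 rad), for 0.2 s.
At the end, for the whole second after the job is handed in: Flange in the smallest dish (within 11.5 mm of its centre), carrier in the middle one (15.5 mm), ring gear in the largest (15 mm), shaft in its stand, flange on the rim (11 mm); each upright within 0.12 rad, within 3 mm of its resting height, let go and at rest (all of step 5 and horizontal distance between flange_neck and dish_small below 0.0115 m and z of flange_neck in the frame of dish_small between 0.022 and 0.028 m and angle between each of flange_neck, carrier_hub, ring_mid's own z axis and vertical below 0.12 rad and horizontal distance between carrier_hub and dish_medium below 0.0155 m and z of carrier_hub in the frame of dish_medium between 0.036 and 0.042 m and horizontal distance between ring_mid and dish_large below 0.015 m and z of ring_mid in the frame of dish_large between 0.015 and 0.021 m and linear speed of each of out_flange, carrier, ring_gear, sun_shaft below 0.02 m/s); the robot touches nothing.
It fails at once if the output flange was dropped (fell free from more than about 40 mm) (linear speed of out_flange above 0.9 m/s and contact force between out_flange and anything else below 0.01 N).
It fails at once if the planet carrier was dropped (fell free from more than about 40 mm) (linear speed of carrier above 0.9 m/s and contact force between carrier and anything else below 0.01 N).
It fails at once if the ring-gear housing was dropped (fell free from more than about 40 mm) (linear speed of ring_gear above 0.9 m/s and contact force between ring_gear and anything else below 0.01 N).
It fails at once if the sun shaft was dropped (fell free from more than about 40 mm) (linear speed of sun_shaft above 0.9 m/s and contact force between sun_shaft and anything else below 0.01 N).
It also fails if it takes over 144 s, if anything falls off the work surface, if the arm or the gripper's body presses on something with over 40 N, if the wrist force passes 120 N, or if a joint passes its speed limit or range.

## Working session

There is one attempt and no reset: what is moved stays moved. The work goes in short steps, Python scripts to look and compute and a tool call to move; the robot and the scene stay as the last step left them, time stands still between calls to the robot, and variables do not carry over. Pictures are saved under pics/ and viewed, at most 14 in all, crops included, and the job is handed in when it is done.

Besides the shell and the picture viewer there is one more tool, called as a command line: name --pt "numbers of a row" for each row, then --argument value for the rest. drive_tool: Moves the arm, as the interface text tells. Its arguments: {"type":"object","properties":{"deltas":{"type":"array"}},"required":["deltas"]}

```bash
mkdir -p pics; cat > h.py <<'E'
import numpy as np, cv2
from cell import manip, optics
def px2w(c,u,v,z):
    x=(u-c["cx"])/c["fx"]; y=(v-c["cy"])/c["fy"]; a,b=x,y
    for _ in range(20):
        s=1+c["k1"]*(a*a+b*b); a,b=x/s,y/s
    P=np.array(c["pose"]); d=P[:3,:3]@[a,b,1]; o=P[:3,3]
    return o+d*(z-o[2])/d[2]
def w2px(c,p):
    P=np.array(c["pose"]); q=P[:3,:3].T@(np.array(p)-P[:3,3]); a,b=q[:2]/q[2]
    s=1+c["k1"]*(a*a+b*b); return c["fx"]*a*s+c["cx"],c["fy"]*b*s+c["cy"]
def save(c,n): cv2.imwrite("pics/"+n+".png",c["frame"][:,:,::-1])
E
python3 - <<'E'
from h import *
s=manip.sense(); print({k:s[k] for k in("time","tcp_pos","ee_rot","width","wrist_force")}, manip.grip_point_offset)
for n in("scene","top"):
    c=optics.read_camera(n); save(c,n+"0"); print(n,np.round(c["pose"],3).tolist(),c["fx"],c["k1"])
    for t in("flange_neck","carrier_hub","ring_mid","shaft_gear","collar","dish_small","dish_medium","dish_large","stand_top"):
        r=optics.find_in(c,t)[:2]
        print(t,[(round(d["score"],2),np.round(d["extent"]).tolist(),np.round(px2w(c,(d["extent"][0]+d["extent"][2])/2,(d["extent"][1]+d["extent"][3])/2,.008),3)[:2].tolist()) for d in r])
E
```

```text
{'time': 0.0, 'tcp_pos': array([0.20693038, 0.64199692, 0.30291136]), 'ee_rot': array([-3.13973401e+00,  1.33179494e-04,  2.82979650e+00]), 'width': 0.08542800691820933, 'wrist_force': array([ 0.17375343, -0.9197485 , -0.15712751])} 0.0539
scene [[0.453, -0.561, 0.693, -0.238], [-0.892, -0.285, 0.352, -0.419], [0.0, -0.777, -0.63, 0.782], [0.0, 0.0, 0.0, 1.0]] 592.0120210110066 -0.024050488077078335
flange_neck [(0.88, [304.0, 238.0, 325.0, 262.0], [0.613, 0.004])]
carrier_hub [(0.63, [304.0, 262.0, 330.0, 280.0], [0.556, -0.03])]
ring_mid [(0.93, [301.0, 273.0, 332.0, 293.0], [0.525, -0.046])]
shaft_gear [(0.69, [303.0, 288.0, 325.0, 296.0], [0.5, -0.052])]
collar [(0.71, [296.0, 291.0, 336.0, 308.0], [0.483, -0.065])]
dish_small [(0.94, [262.0, 262.0, 295.0, 288.0], [0.511, 0.032])]
dish_medium [(0.59, [201.0, 259.0, 239.0, 285.0], [0.467, 0.14])]
dish_large [(0.97, [414.0, 319.0, 469.0, 356.0], [0.496, -0.304])]
stand_top [(0.7, [176.0, 223.0, 214.0, 260.0], [0.523, 0.24])]
top [[-0.11, -0.973, 0.205, 0.293], [-0.994, 0.108, -0.02, -0.012], [-0.003, -0.206, -0.978, 1.185], [0.0, 0.0, 0.0, 1.0]] 515.3434877346618 -0.14805266542449927
flange_neck [(0.67, [332.0, 252.0, 348.0, 268.0], [0.495, -0.078])]
carrier_hub [(0.58, [330.0, 257.0, 350.0, 275.0], [0.482, -0.076])]
ring_mid [(0.45, [328.0, 266.0, 351.0, 280.0], [0.466, -0.073]), (0.19, [281.0, 243.0, 308.0, 270.0], [0.516, 0.026])]
shaft_gear [(0.38, [328.0, 263.0, 352.0, 280.0], [0.47, -0.075])]
collar [(0.52, [327.0, 269.0, 354.0, 282.0], [0.46, -0.074])]
dish_small [(0.97, [279.0, 245.0, 305.0, 269.0], [0.515, 0.032])]
dish_medium [(0.81, [233.0, 266.0, 263.0, 298.0], [0.468, 0.139])]
dish_large [(0.7, [418.0, 227.0, 449.0, 265.0], [0.504, -0.3]), (0.58, [330.0, 261.0, 348.0, 275.0], [0.478, -0.073])]
stand_top [(0.64, [190.0, 254.0, 218.0, 281.0], [0.513, 0.239])]
```

View pics/scene0.png

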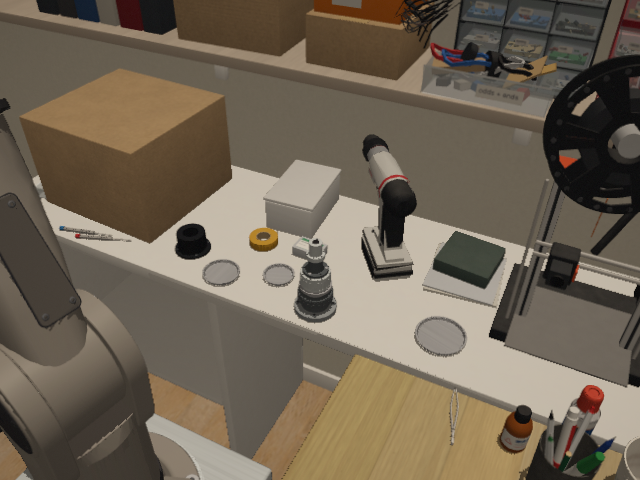

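View pics/top0.png

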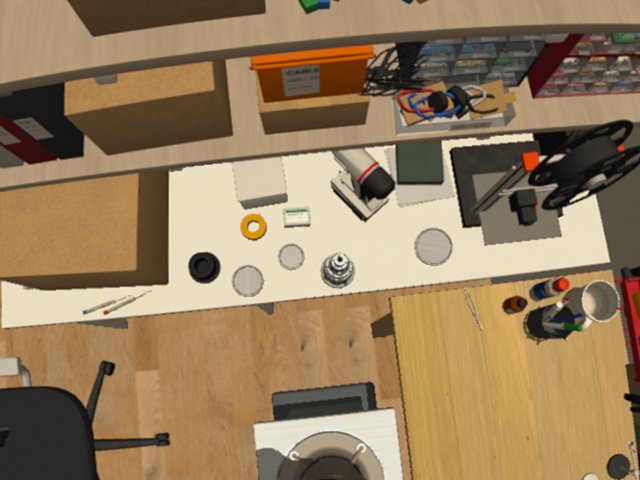

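```bash
python3 - <<'E'
from h import *
c=optics.read_camera("scene");t=optics.read_camera("top")
def f(c,n,z,i=0):
    r=optics.find_in(c,n)
    if not r: return None
    e=r[0]["extent"]; return np.round(px2w(c,(e[0]+e[2])/2,(e[1]+e[3])/2,z)[:2],4)
for n,z in(("flange_neck",.139),("stand_top",.022),("collar",.037),("ring_mid",.07),("dish_small",.005),("dish_medium",.005),("dish_large",.005)):
    print(n,f(c,n,z),f(t,n,z))
w=optics.read_camera("wrist");print(np.round(w["pose"],3).tolist(),w["fx"],w["k1"])
E
```

```text
flange_neck [ 0.4701 -0.071 ] [ 0.4658 -0.0705]
stand_top [0.5089 0.2314] [0.5106 0.2386]
collar [ 0.4597 -0.0741] [ 0.4525 -0.0506]
ring_mid [ 0.4669 -0.0734] [ 0.4582 -0.0648]
dish_small [0.5127 0.034 ] [0.5197 0.0329]
dish_medium [0.4686 0.1405] [0.47   0.1407]
dish_large [ 0.4948 -0.301 ] [ 0.5054 -0.2955]
[[0.307, 0.916, 0.258, 0.141], [0.952, -0.296, -0.084, 0.664], [-0.0, 0.272, -0.962, 0.374], [0.0, 0.0, 0.0, 1.0]] 345.50848527553626 -0.06191356907889448
```

The scene view shows the stack at about (315,275), the small dish at (278,275), the medium dish at (221,271), the large dish at (441,336) and the black stand at (192,240). The top view agrees, with nothing lying between them. I'll go above the stack next.

drive_tool --pt "1 -0.321 -0.2035 -0.03 0.6" --pt "1 -0.321 -0.2035 -0.03 0.6" --pt "1 -0.321 -0.2035 -0.03 0.6" --pt "1 -0.321 -0.2035 -0.03 0.6" --pt "1 -0.321 -0.2035 -0.03 1.0" --pt "1 -0.321 -0.2035 -0.03 1.0" --pt "1 -0.321 -0.2035 -0.03 1.0" --pt "1 -0.465 -0.599 -0.03 1.259" --pt "1 -0.465 -0.599 -0.03 1.259" --pt "1 -0.465 -0.599 -0.03 1.259" --pt "1 -0.465 -0.599 -0.03 1.259" --pt "1 -0.465 -0.599 -0.03 1.259"

```text
time: 3.05
tcp_pos: [0.4501, 0.1231, 0.3331]
ee_rot: [3.141, -0.001, 1.571]
wrist_force: [1.1, 0.2, 0.4]
width: 0.0854
grasp_force: 0.0
```

```bash
cat >> h.py <<'E'
def go(*tg):
    # print tool-frame shift from present pose to each world (x,y,z[,yaw])
    s=manip.sense(); p=s["tcp_pos"]; y=s["ee_rot"][2]; print("t %.2f tcp"%s["time"],np.round(p,4),"rpy",np.round(s["ee_rot"],3),"w %.4f"%s["width"])
    for g in tg:
        d=np.array(g[:3])-p; w=(g[3] if len(g)>3 else np.pi/2)
        print("->",np.round([np.cos(y)*d[0]+np.sin(y)*d[1],np.sin(y)*d[0]-np.cos(y)*d[1],-d[2],(y-w+np.pi)%(2*np.pi)-np.pi],4))
E
python3 -c "
from h import *
go((.466,-.071,.333))"
```

```text
t 3.05 tcp [0.4501 0.1231 0.3331] rpy [ 3.141e+00 -1.000e-03  1.571e+00] w 0.0854
-> [-1.941e-01  1.590e-02  1.000e-04  2.000e-04]
```

drive_tool --pt "1 -0.194 0.016 0 0" --pt "1 -0.194 0.016 0 0" --pt "1 -0.194 0.016 0 0" --pt "1 -0.194 0.016 0 0" --pt "1 -0.194 0.016 0 0" --pt "1 -0.194 0.016 0 0"

```text
time: 3.65
tcp_pos: [0.4661, -0.0697, 0.333]
ee_rot: [3.141, -0.0, 1.568]
wrist_force: [0.6, 1.2, -1.1]
width: 0.0855
grasp_force: 0.0
```

```bash
python3 - <<'E'
from h import *
go()
c=optics.read_camera("wrist"); save(c,"w1"); print(np.round(c["pose"],3).tolist())
for n,z in(("flange_neck",.139),("carrier_hub",.1),("ring_mid",.07),("collar",.037),("dish_small",.005),("dish_medium",.005)):
    for d in optics.find_in(c,n)[:2]:
        e=d["extent"]; print(n,round(d["score"],2),np.round(e),px2w(c,(e[0]+e[2])/2,(e[1]+e[3])/2,z)[:2].round(4))
E
```

```text
t 3.65 tcp [ 0.4661 -0.0697  0.333 ] rpy [ 3.141 -0.     1.568] w 0.0855
[[1.0, -0.003, -0.0, 0.466], [-0.003, -0.963, -0.271, -0.001], [0.001, 0.271, -0.963, 0.403], [0.0, 0.0, 0.0, 1.0]]
flange_neck 0.96 [312. 204. 352. 249.] [ 0.4723 -0.0647]
carrier_hub 0.7 [307. 191. 355. 232.] [ 0.4722 -0.0609]
ring_mid 0.96 [302. 184. 360. 242.] [ 0.4727 -0.0683]
collar 0.6 [300. 172. 360. 206.] [ 0.4724 -0.049 ]
dish_small 0.81 [341.  77. 401. 137.] [0.5175 0.0367]
dish_medium 0.96 [292.   2. 368.  36.] [0.4729 0.124 ]
```

View pics/w1.png

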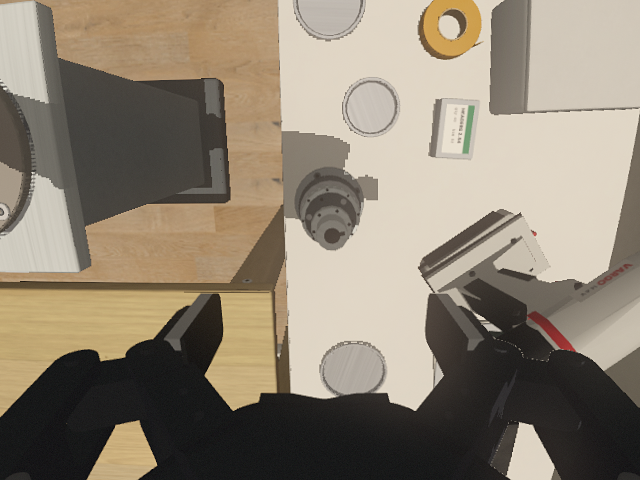

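```bash
python3 - <<'E'
from h import *
c=optics.read_camera("wrist")
print(px2w(c,332,236,.156),px2w(c,420,268,.03),px2w(c,420,268,.0),px2w(c,352,371,.006))
for y in(-.071,-.075,-.079):
  for n,r,z in(("neck",.012,.156),("disc",.017,.132),("plate",.0235,.098),("ring",.0275,.083),("foot",.04,0.012)):
    a=np.linspace(0,6.28,60); P=np.array([w2px(c,(.4723+r*np.cos(t),y+r*np.sin(t),z)) for t in a]); print(y,n,P.min(0).round(),P.max(0).round())
im=c["frame"][150:270,270:390,::-1]; cv2.imwrite("pics/w1c.png",cv2.resize(im,None,fx=5,fy=5,interpolation=cv2.INTER_CUBIC))
E
```

```text
[ 0.47182315 -0.06623137  0.156     ] [ 0.57715747 -0.13882263  0.03      ] [ 0.58613664 -0.15008502  0.        ] [ 0.50439519 -0.296533    0.006     ]
-0.071 neck [317. 227.] [349. 257.]
-0.071 disc [311. 213.] [353. 254.]
-0.071 plate [305. 199.] [357. 249.]
-0.071 ring [302. 192.] [360. 248.]
-0.071 foot [295. 172.] [364. 240.]
-0.075 neck [317. 232.] [349. 262.]
-0.075 disc [311. 218.] [353. 258.]
-0.075 plate [305. 203.] [357. 253.]
-0.075 ring [302. 196.] [359. 252.]
-0.075 foot [295. 175.] [364. 244.]
-0.079 neck [317. 237.] [348. 267.]
-0.079 disc [311. 223.] [353. 263.]
-0.079 plate [305. 207.] [357. 257.]
-0.079 ring [302. 200.] [359. 256.]
-0.079 foot [295. 179.] [364. 247.]
```

View pics/w1c.png

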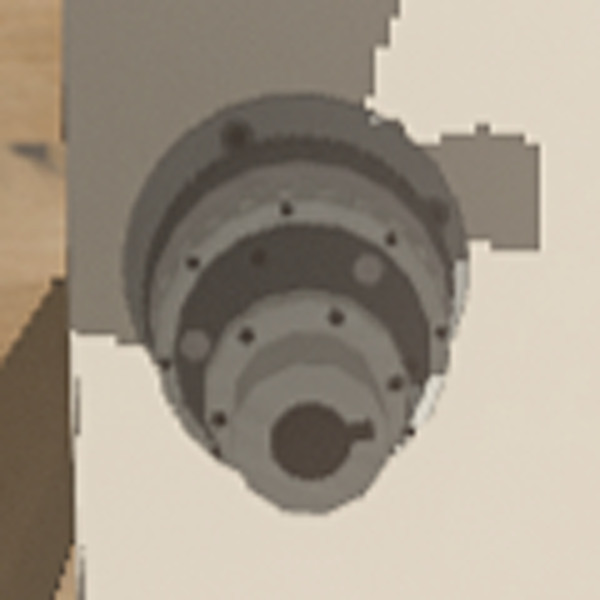

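The crop shows the neck top centred at (332,237), with the disc, plate, ring and foot concentric below it. That puts the stack axis at about (0.472, -0.067).

drive_tool --pt "0.6 0.003 0.006 0.04 0" --pt "0.6 0.003 0.006 0.075 0" --pt "0.6 0.003 0.006 0.1 0" --pt "0.6 0.003 0.006 0.115 0" --pt "0.6 0.003 0.006 0.125 0" --pt "0.6 0.003 0.006 0.125 0" --pt "0.6 0.003 0.006 0.125 0"

```text
time: 4.75
tcp_pos: [0.4726, -0.0659, 0.2083]
ee_rot: [3.141, -0.0, 1.571]
wrist_force: [-0.0, -0.2, 0.7]
width: 0.0514
grasp_force: 0.0
```

```bash
python3 - <<'E'
from h import *
go()
c=optics.read_camera("wrist"); cv2.imwrite("pics/w2.png",c["frame"][120:480,100:540,::-1])
E
```

```text
t 4.75 tcp [ 0.4726 -0.0659  0.2083] rpy [ 3.141 -0.     1.571] w 0.0514
```

View pics/w2.png

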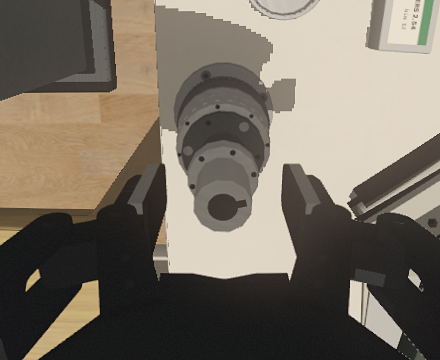

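The picture shows the neck midway between the fingers, at crop columns 222 against 224. I'll close and lift.

drive_tool --pt "0.2 0 0 0 0" --pt "0.1 0 0 0 0" --pt "0 0 0 0 0" --pt "0 0 0 0 0" --pt "0 0 0 0 0" --pt "0 0 0 0 0" --pt "0 0 0 -0.01 0" --pt "0 0 0 -0.03 0" --pt "0 0 0 -0.06 0" --pt "0 0 0 -0.1 0" --pt "0 0 0 -0.1 0"

```text
time: 5.9
tcp_pos: [0.4744, -0.0667, 0.3124]
ee_rot: [3.134, -0.001, 1.57]
wrist_force: [-0.4, -0.1, -0.4]
width: 0.022
grasp_force: 58.9
```

```bash
python3 - <<'E'
from h import *
c=optics.read_camera("wrist"); save(c,"w3"); t=optics.read_camera("scene")
for n in("dish_small","dish_medium","dish_large"):
  for q in (c,t):
    for d in optics.find_in(q,n)[:1]:
        e=d["extent"]; print(n,round(d["score"],2),np.round(e),px2w(q,(e[0]+e[2])/2,(e[1]+e[3])/2,.006)[:2].round(4))
go((.515,.034,.3))
E
```

```text
dish_small 0.7 [331.  78. 393. 139.] [0.5163 0.0368]
dish_small 0.72 [263. 265. 290. 286.] [0.5098 0.0352]
dish_medium 0.79 [281.   0. 358.  35.] [0.4727 0.1224]
dish_medium 0.56 [202. 262. 239. 285.] [0.464  0.1374]
dish_large 0.72 [292. 188. 353. 212.] [ 0.4752 -0.0589]
dish_large 0.8 [415. 317. 466. 359.] [ 0.4977 -0.3028]
t 6.30 tcp [ 0.4717 -0.0659  0.3069] rpy [-3.140e+00  1.000e-03  1.571e+00] w 0.0218
-> [ 0.1     0.0433  0.0069 -0.0002]
```

View pics/w3.png

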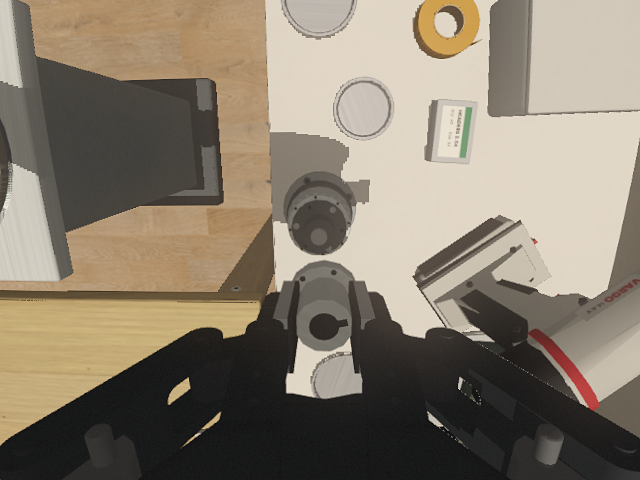

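The wrist view shows the flange held upright in the fingers (325,315), with the carrier still in place at (318,235) and the small dish at (363,108). I'll carry it to the small dish.

drive_tool --pt "0 0.03 0.013 0 0" --pt "0 0.07 0.03 0 0" --pt "0 0.09 0.039 0 0" --pt "0 0.1 0.043 0.0 0" --pt "0 0.1 0.043 0.04 0" --pt "0 0.1 0.043 0.08 0" --pt "0 0.1 0.043 0.11 0" --pt "0 0.1 0.043 0.13 0" --pt "0 0.1 0.043 0.13 0"

```text
time: 7.2
tcp_pos: [0.5131, 0.0326, 0.1753]
ee_rot: [-3.136, 0.002, 1.569]
wrist_force: [0.4, -0.0, -1.4]
width: 0.022
grasp_force: 59.0
```

```bash
python3 - <<'E'
from h import *
c=optics.read_camera("wrist"); save(c,"w4")
go((.515,.035,.0895))
for d in optics.find_in(c,"dish_small")[:1]: print(d)
a=np.linspace(0,6.28,40); P=np.array([w2px(c,(.515+.0315*np.cos(t),.035+.0315*np.sin(t),.008)) for t in a]); print(P.min(0),P.max(0))
E
```

```text
t 7.25 tcp [0.5142 0.0327 0.1769] rpy [-3.138e+00  2.000e-03  1.569e+00] w 0.0217
-> [ 0.0023  0.0008  0.0874 -0.0016]
{'extent': [285.4, 191.9, 376.3, 274.5], 'score': 0.7}
[284.59942786 194.01424239] [372.69068288 278.86203983]
```

View pics/w4.png

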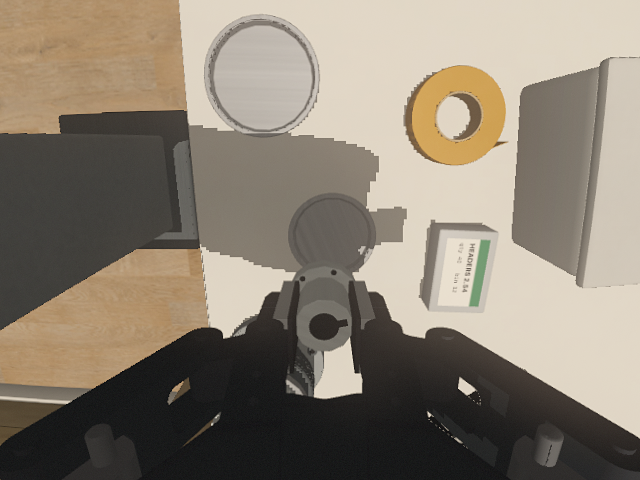

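The flange hangs straight over the dish, whose centre is at (332,235), about 1 mm from my estimate. I'll lower it, release and lift away.

drive_tool --pt "0 0.003 0.002 0.03 0" --pt "0 0.003 0.002 0.055 0" --pt "0 0.003 0.002 0.075 0" --pt "0 0.003 0.002 0.083 0" --pt "0 0.003 0.002 0.087 0" --pt "0 0.003 0.002 0.087 0" --pt "0 0.003 0.002 0.087 0"

```text
time: 8.0
tcp_pos: [0.518, 0.0371, 0.0919]
ee_rot: [3.14, -0.0, 1.571]
wrist_force: [0.6, -0.1, -0.6]
width: 0.0218
grasp_force: 59.0
```

drive_tool --pt "0.4 0 0 0 0" --pt "0.5 0 0 0 0" --pt "0.5 0 0 0 0" --pt "0.5 0 0 0 0" --pt "0.5 0 0 -0.02 0" --pt "0.5 0 0 -0.06 0" --pt "0.6 0 0 -0.1 0" --pt "0.6 -0.03 0 -0.15 0" --pt "0.6 -0.07 -0.03 -0.2 0" --pt "0.6 -0.103 -0.044 -0.2 0" --pt "0.6 -0.103 -0.044 -0.2 0" --pt "0.6 -0.103 -0.044 -0.2 0"

```text
time: 9.2
tcp_pos: [0.4727, -0.0674, 0.2915]
ee_rot: [3.14, -0.001, 1.567]
wrist_force: [-0.5, 0.7, -0.4]
width: 0.0512
grasp_force: 0.0
```

```bash
python3 - <<'E'
from h import *
c=optics.read_camera("wrist"); save(c,"w5")
go((.472,-.067,.173))
print(w2px(c,(.472,-.067,.128)), w2px(c,(.472,-.067,.098)))
for n in("flange_neck","dish_small","carrier_hub"):
  for d in optics.find_in(c,n)[:1]: print(n,d)
E
```

```text
t 9.25 tcp [ 0.4731 -0.0658  0.2908] rpy [ 3.141e+00 -1.000e-03  1.570e+00] w 0.0510
-> [-0.0012 -0.0011  0.1178 -0.001 ]
(np.float64(323.2142433094237), np.float64(242.87555615175853)) (np.float64(323.18177222860066), np.float64(232.17790643632708))
flange_neck {'extent': [355.0, 88.4, 388.1, 126.5], 'score': 0.73}
dish_small {'extent': [332.6, 69.4, 400.0, 138.8], 'score': 0.63}
carrier_hub {'extent': [293.2, 204.3, 351.2, 259.2], 'score': 0.7}
```

View pics/w5.png

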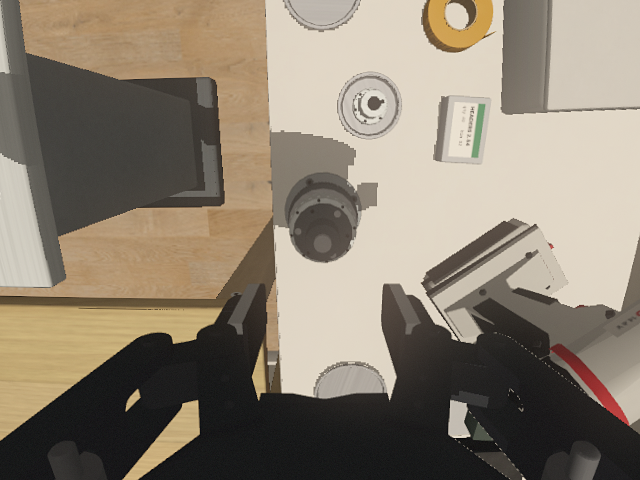

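The flange now stands in the small dish at (373,103), and the carrier nose is at (322,243), matching the prediction. I'll grasp the carrier.

drive_tool --pt "0.6 -0.001 -0.001 0.04 0" --pt "0.6 -0.001 -0.001 0.075 0" --pt "0.6 -0.001 -0.001 0.1 0" --pt "0.6 -0.001 -0.001 0.113 0" --pt "0.6 -0.001 -0.001 0.118 0" --pt "0.6 -0.001 -0.001 0.118 0" --pt "0.2 -0.001 -0.001 0.118 0" --pt "0 -0.001 -0.001 0.118 0" --pt "0 -0.001 -0.001 0.118 0" --pt "0 -0.001 -0.001 0.118 0" --pt "0 -0.001 -0.001 0.118 0" --pt "0 -0.001 -0.001 0.118 0"

```text
time: 10.6
tcp_pos: [0.4728, -0.0669, 0.1737]
ee_rot: [3.14, -0.001, 1.571]
wrist_force: [-0.3, 0.8, 7.4]
width: 0.0242
grasp_force: 59.3
```

drive_tool --pt "0 0 0 -0.005 0" --pt "0 0 0 -0.015 0" --pt "0 0 0 -0.03 0" --pt "0 0 0 -0.045 0" --pt "0 0 0 -0.075 0" --pt "0 0 0 -0.11 0" --pt "0 0.03 0 -0.11 0" --pt "0 0.07 0 -0.11 0" --pt "0 0.1 0 -0.11 0" --pt "0 0.12 0 -0.11 0" --pt "0 0.12 0 -0.11 0"

```text
time: 11.7
tcp_pos: [0.472, 0.0561, 0.2832]
ee_rot: [3.141, -0.001, 1.576]
wrist_force: [0.8, 0.0, -1.2]
width: 0.0241
grasp_force: 59.1
```

```bash
python3 - <<'E'
from h import *
c=optics.read_camera("wrist"); save(c,"w6"); go()
for n in("dish_medium","stand_top"):
  for d in optics.find_in(c,n)[:2]:
    e=d["extent"]; print(n,d,px2w(c,(e[0]+e[2])/2,(e[1]+e[3])/2,.006)[:2].round(4),px2w(c,(e[0]+e[2])/2,(e[1]+e[3])/2,.03)[:2].round(4))
E
```

```text
t 11.75 tcp [0.472  0.0541 0.2832] rpy [ 3.142 -0.     1.574] w 0.0237
dish_medium {'extent': [285.2, 83.3, 363.9, 162.2], 'score': 0.56} [0.4719 0.1434] [0.4718 0.1422]
stand_top {'extent': [328.7, 1.1, 415.0, 55.5], 'score': 0.57} [0.5146 0.2272] [0.5116 0.2202]
```

View pics/w6.png

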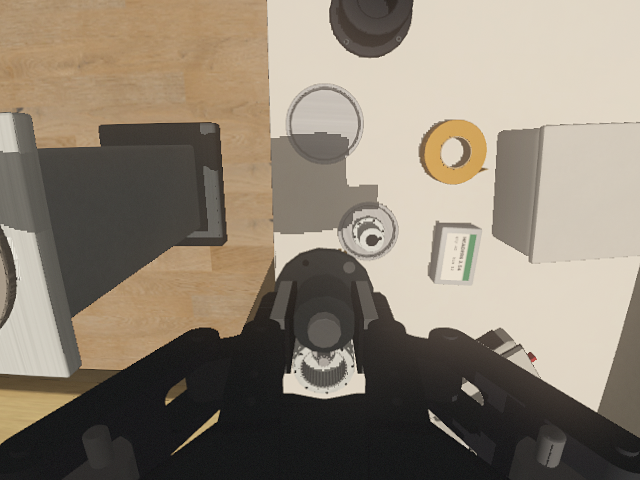

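The carrier is held and hangs upright at (323,325), and the ring gear stays behind. The medium dish is at (325,123), which is about (0.471, 0.142).

drive_tool --pt "0 0.04 -0.001 0 0" --pt "0 0.075 -0.001 0.02 0" --pt "0 0.087 -0.001 0.06 0" --pt "0 0.087 -0.001 0.1 0" --pt "0 0.087 -0.001 0.135 0" --pt "0 0.087 -0.001 0.16 0" --pt "0 0.087 -0.001 0.173 0" --pt "0 0.087 -0.001 0.179 0" --pt "0 0.087 -0.001 0.179 0" --pt "0 0.087 -0.001 0.179 0"

```text
time: 12.85
tcp_pos: [0.4721, 0.14, 0.1049]
ee_rot: [3.14, -0.001, 1.57]
wrist_force: [0.3, 0.3, -0.9]
width: 0.0242
grasp_force: 59.1
```

drive_tool --pt "0.4 0 0 0 0" --pt "0.55 0 0 0 0" --pt "0.55 0 0 0 0" --pt "0.55 0 0 0 0" --pt "0.55 0 0 -0.02 0" --pt "0.6 0 0 -0.06 0" --pt "0.8 0 0 -0.1 0" --pt "1 0 0 -0.14 0" --pt "1 -0.04 0 -0.17 0" --pt "1 -0.09 0 -0.17 0" --pt "1 -0.14 0 -0.17 0" --pt "1 -0.18 0 -0.17 0"

```text
time: 14.05
tcp_pos: [0.4707, -0.0425, 0.2744]
ee_rot: [3.14, -0.001, 1.57]
wrist_force: [0.8, -0.0, 0.1]
width: 0.0853
grasp_force: 0.0
```

```bash
python3 - <<'E'
from h import *
go((.472,-.067,.13))
E
```

```text
t 14.05 tcp [ 0.4707 -0.0425  0.2744] rpy [ 3.14e+00 -1.00e-03  1.57e+00] w 0.0853
-> [-0.0245  0.0013  0.1444 -0.0011]
```

drive_tool --pt "1 -0.024 0.001 0 0" --pt "1 -0.024 0.001 0 0" --pt "1 -0.024 0.001 0 0"

```text
time: 14.35
tcp_pos: [0.4721, -0.064, 0.2738]
ee_rot: [-3.141, -0.0, 1.569]
wrist_force: [1.1, 0.7, 0.0]
width: 0.0853
grasp_force: 0.0
```

```bash
python3 - <<'E'
from h import *
c=optics.read_camera("wrist"); save(c,"w7"); go()
a=np.linspace(0,6.28,60)
for r,z in((.0275,.083),(.0205,.083),(.033,.047)):
    P=np.array([w2px(c,(.472+r*np.cos(t),-.067+r*np.sin(t),z)) for t in a]); print(P.min(0).round(),P.max(0).round())
for n in("carrier_hub","ring_mid","dish_medium"):
  for d in optics.find_in(c,n)[:1]: print(n,d)
E
```

```text
t 14.40 tcp [ 0.4722 -0.0631  0.2737] rpy [-3.141 -0.     1.571] w 0.0857
[289. 202.] [359. 270.]
[298. 211.] [351. 262.]
[287. 189.] [362. 261.]
carrier_hub {'extent': [311.5, 1.6, 338.2, 9.1], 'score': 0.68}
ring_mid {'extent': [289.3, 198.7, 360.7, 276.3], 'score': 0.98}
dish_medium {'extent': [284.9, 0.0, 361.8, 22.8], 'score': 0.56}
```

View pics/w7.png

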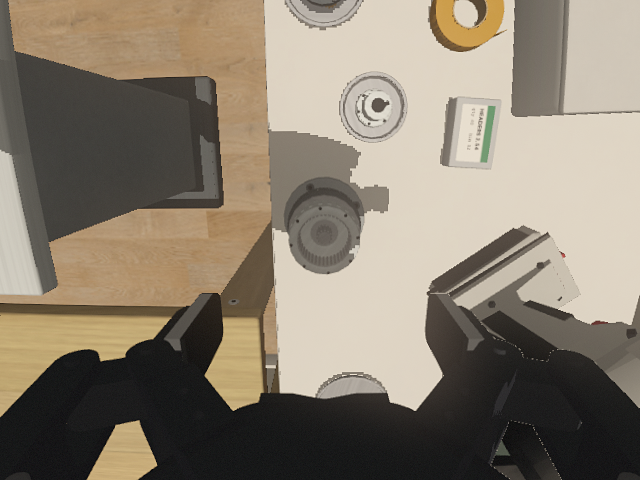

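The carrier now stands in the medium dish at the top edge of the picture, and the ring is at (326,237), as predicted. I'll grasp the ring.

drive_tool --pt "1 -0.004 0.001 0.045 0" --pt "1 -0.004 0.001 0.085 0" --pt "1 -0.004 0.001 0.12 0" --pt "1 -0.004 0.001 0.138 0" --pt "1 -0.004 0.001 0.146 0" --pt "1 -0.004 0.001 0.146 0" --pt "0.6 -0.004 0.001 0.146 0" --pt "0.4 -0.004 0.001 0.146 0" --pt "0 -0.004 0.001 0.146 0" --pt "0 -0.004 0.001 0.146 0" --pt "0 -0.004 0.001 0.146 0" --pt "0 -0.004 0.001 0.146 0"

```text
time: 15.75
tcp_pos: [0.4717, -0.0685, 0.1302]
ee_rot: [-3.14, -0.003, 1.569]
wrist_force: [-14.5, 0.3, 36.2]
width: 0.0531
grasp_force: 72.0
```

drive_tool --pt "0 0 0 -0.005 0" --pt "0 0 0 -0.015 0" --pt "0 0 0 -0.03 0" --pt "0 0 0 -0.045 0" --pt "0 0 0 -0.085 0" --pt "0 0 0 -0.13 0" --pt "0 0 0 -0.15 0" --pt "0 -0.03 0 -0.15 0" --pt "0 -0.07 0 -0.15 0" --pt "0 -0.07 0 -0.15 0"

```text
time: 16.75
tcp_pos: [0.4728, -0.1431, 0.2795]
ee_rot: [3.138, 0.002, 1.564]
wrist_force: [0.4, 0.2, -2.3]
width: 0.0525
grasp_force: 64.3
```

```bash
python3 - <<'E'
from h import *
c=optics.read_camera("wrist"); save(c,"w8"); go()
t=optics.read_camera("top")
for q in(c,t):
 for d in optics.find_in(q,"dish_large")[:2]:
    e=d["extent"]; print(d,px2w(q,(e[0]+e[2])/2,(e[1]+e[3])/2,.006)[:2].round(4))
E
```

```text
t 16.80 tcp [ 0.473  -0.1407  0.279 ] rpy [3.139e+00 1.000e-03 1.566e+00] w 0.0528
{'extent': [324.6, 313.7, 347.4, 327.4], 'score': 0.72} [ 0.486  -0.2664]
{'extent': [432.4, 230.1, 451.7, 267.3], 'score': 0.73} [ 0.4964 -0.3195]
{'extent': [190.4, 253.9, 218.0, 284.3], 'score': 0.67} [0.5095 0.2395]
```

View pics/w8.png

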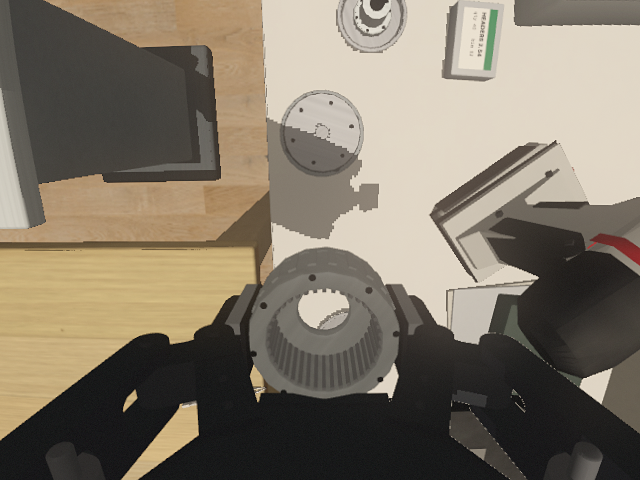

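The ring hangs upright at (322,325), and the shaft's flange, bright with six holes, is left on the chuck at (322,132). I'll go over the large dish.

drive_tool --pt "0 -0.03 0.006 0 0" --pt "0 -0.07 0.014 0 0" --pt "0 -0.11 0.022 0 0" --pt "0 -0.14 0.028 0 0" --pt "0 -0.156 0.031 0.03 0" --pt "0 -0.156 0.031 0.07 0" --pt "0 -0.156 0.031 0.1 0" --pt "0 -0.156 0.031 0.1 0" --pt "0 -0.156 0.031 0.1 0"

```text
time: 17.85
tcp_pos: [0.5047, -0.2932, 0.1782]
ee_rot: [-3.141, -0.0, 1.572]
wrist_force: [0.1, -0.4, -2.1]
width: 0.0527
grasp_force: 64.2
```

```bash
python3 - <<'E'
from h import *
c=optics.read_camera("wrist"); save(c,"w9"); go((.504,-.2965,.0825))
a=np.linspace(0,6.28,60)
P=np.array([w2px(c,(.504+.0455*np.cos(t),-.2965+.0455*np.sin(t),.008)) for t in a]); print(P.min(0).round(),P.max(0).round())
for d in optics.find_in(c,"dish_large")[:2]: print(d)
E
```

```text
t 17.90 tcp [ 0.5053 -0.2937  0.1792] rpy [3.140e+00 1.000e-03 1.572e+00] w 0.0529
-> [-0.0027 -0.0013  0.0967  0.0011]
[261. 182.] [386. 302.]
{'extent': [264.0, 185.9, 387.6, 301.5], 'score': 0.83}
```

View pics/w9.png

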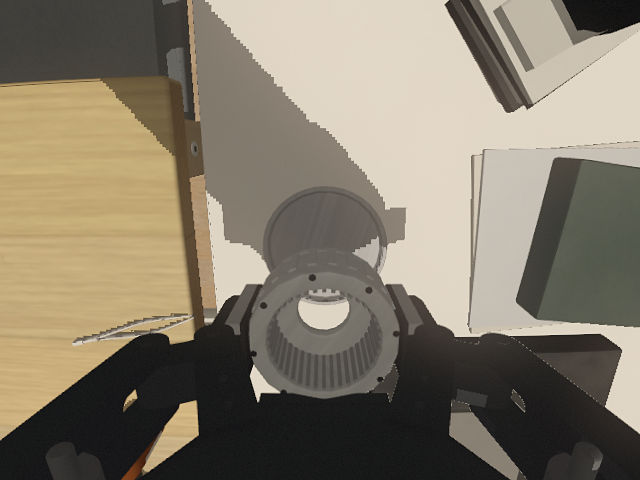

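The dish, at (325,242) with its top edge on row 186, lies about 2 mm nearer the robot's right than estimated. I'll correct for that and lower.

drive_tool --pt "0 -0.005 0 0.03 0" --pt "0 -0.005 0 0.055 0" --pt "0 -0.005 0 0.075 0" --pt "0 -0.005 0 0.087 0" --pt "0 -0.005 0 0.093 0" --pt "0 -0.005 0 0.096 0" --pt "0 -0.005 0 0.096 0" --pt "0 -0.005 0 0.096 0"

```text
time: 18.75
tcp_pos: [0.5047, -0.2992, 0.0827]
ee_rot: [3.14, 0.001, 1.571]
wrist_force: [0.9, -0.8, -1.6]
width: 0.0527
grasp_force: 64.4
```

drive_tool --pt "0.7 0 0 0 0" --pt "0.75 0 0 0 0" --pt "0.75 0 0 0 0" --pt "0.75 0 0 0 0" --pt "0.85 0 0 -0.01 0" --pt "0.9 0 0 -0.03 0" --pt "1 0 0 -0.07 0" --pt "1 0 0 -0.12 0" --pt "1 0 0 -0.15 0" --pt "1 0 0 -0.19 0" --pt "1 0.05 -0.007 -0.19 0" --pt "1 0.1 -0.014 -0.19 0"

```text
time: 19.95
tcp_pos: [0.4903, -0.2006, 0.2738]
ee_rot: [3.138, 0.001, 1.567]
wrist_force: [1.9, 1.3, -0.8]
width: 0.0856
grasp_force: 0.0
```

drive_tool --pt "1 0.05 -0.008 0 0" --pt "1 0.1 -0.013 0 0" --pt "1 0.132 -0.018 0 0" --pt "1 0.132 -0.018 0 0" --pt "1 0.132 -0.018 0 0"

```text
time: 20.45
tcp_pos: [0.4723, -0.0675, 0.2723]
ee_rot: [3.141, -0.001, 1.573]
wrist_force: [-0.2, -1.0, 0.5]
width: 0.0852
grasp_force: 0.0
```

```bash
python3 - <<'E'
from h import *
c=optics.read_camera("wrist"); save(c,"w10"); go((.472,-.067,.105))
a=np.linspace(0,6.28,60)
for r,z in((.0305,.053),(.006,.073),(.033,.047),(.04,.012)):
    P=np.array([w2px(c,(.472+r*np.cos(t),-.067+r*np.sin(t),z)) for t in a]); print(P.min(0).round(),P.max(0).round())
t=optics.read_camera("scene")
for n in("ring_mid","dish_large"):
  for q in(c,t):
    for d in optics.find_in(q,n)[:1]: print(n,d,px2w(q,(d["extent"][0]+d["extent"][2])/2,(d["extent"][1]+d["extent"][3])/2,.012))
E
```

```text
t 20.50 tcp [ 0.4724 -0.0686  0.2723] rpy [ 3.141 -0.     1.57 ] w 0.0850
-> [ 0.0016 -0.0004  0.1673 -0.0004]
[288. 189.] [359. 258.]
[316. 223.] [331. 237.]
[286. 185.] [361. 258.]
[283. 173.] [365. 254.]
ring_mid {'extent': [331.6, 386.2, 369.0, 399.3], 'score': 0.57} [ 0.5029517 -0.2760652  0.012    ]
ring_mid {'extent': [424.6, 315.9, 458.7, 348.9], 'score': 0.57} [ 0.50449655 -0.30120693  0.012     ]
dish_large {'extent': [316.6, 373.7, 384.9, 398.9], 'score': 0.96} [ 0.50323257 -0.26704335  0.012     ]
dish_large {'extent': [414.8, 320.7, 469.4, 357.9], 'score': 0.76} [ 0.48911959 -0.30678414  0.012     ]
```

View pics/w10.png

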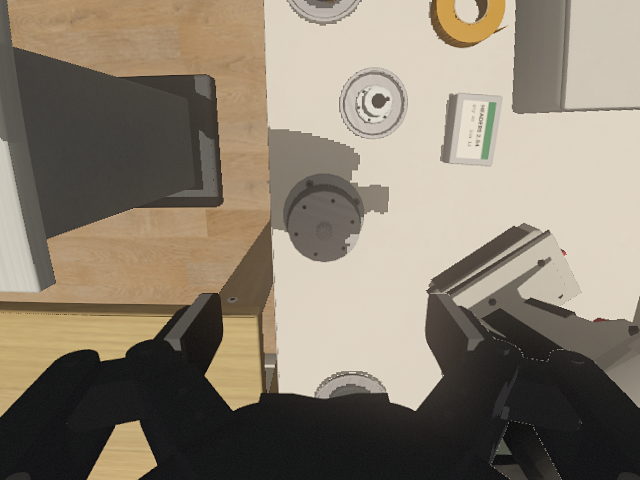

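The ring sits in the large dish at (350,388), and the scene view agrees it is centred. The shaft flange and sun gear are at (325,222). The collar comes next.

drive_tool --pt "1 0.001 0 0.045 0" --pt "1 0.001 0 0.09 0" --pt "1 0.001 0 0.13 0" --pt "1 0.001 0 0.155 0" --pt "1 0.001 0 0.17 0" --pt "1 0.001 0 0.176 0" --pt "1 0.001 0 0.176 0"

```text
time: 21.45
tcp_pos: [0.4721, -0.0676, 0.0953]
ee_rot: [-3.14, 0.0, 1.57]
wrist_force: [0.7, 0.5, -0.4]
width: 0.0856
grasp_force: 0.0
```

drive_tool --pt "0.85 0 0 0 0" --pt "0.8 0 0 0 0" --pt "0.7 0 0 0 0" --pt "0.6 0 0 0 0" --pt "0.4 0 0 0 0" --pt "0.3 0 0 0 0"

```text
time: 22.05
tcp_pos: [0.4722, -0.0669, 0.0971]
ee_rot: [3.141, -0.001, 1.571]
wrist_force: [-4.3, 0.6, 12.9]
width: 0.0641
grasp_force: 62.6
```

drive_tool --pt "0 0 0 -0.003 0" --pt "0 0 0 -0.005 0" --pt "0 0 0 -0.007 0" --pt "0 0 0 -0.009 0" --pt "0 0 0 -0.009 0" --pt "0 0 0 -0.009 0" --pt "0 0 0 -0.009 0" --pt "0 0 0 -0.009 0" --pt "0 0 0 -0.009 0"

```text
time: 22.95
tcp_pos: [0.4722, -0.0669, 0.1047]
ee_rot: [-3.141, -0.0, 1.571]
wrist_force: [0.5, -1.0, -8.7]
width: 0.0635
grasp_force: 68.0
```

drive_tool --pt "0.8 0 0 0 0" --pt "1 0 0 0 0" --pt "1 0 0 0 0" --pt "1 0 0 0 0" --pt "1 0 0 -0.02 0" --pt "1 0 0 -0.06 0" --pt "0.7 0 0 -0.1 0" --pt "0.6 0 0 -0.12 0" --pt "0.6 0 0 -0.12 0"

```text
time: 23.85
tcp_pos: [0.4739, -0.0671, 0.2274]
ee_rot: [3.136, -0.001, 1.571]
wrist_force: [-0.2, -0.6, 0.3]
width: 0.0514
grasp_force: 0.0
```

```bash
python3 - <<'E'
from h import *
c=optics.read_camera("wrist"); cv2.imwrite("pics/w11.png",c["frame"][60:420,140:540,::-1]); go((.472,-.067,.13))
a=np.linspace(0,6.28,60)
for r,z in((.0305,.053),(.0305,.061),(.006,.073),(.006,.081)):
    P=np.array([w2px(c,(.472+r*np.cos(t),-.067+r*np.sin(t),z)) for t in a])-[140,60]; print(P.min(0).round(),P.max(0).round())
E
```

```text
t 23.90 tcp [ 0.4731 -0.0667  0.2259] rpy [ 3.139e+00 -1.000e-03  1.571e+00] w 0.0515
-> [-0.0003 -0.0011  0.0959  0.0005]
[139. 138.] [222. 218.]
[138. 140.] [223. 222.]
[172. 179.] [189. 196.]
[171. 182.] [189. 199.]
```

View pics/w11.png

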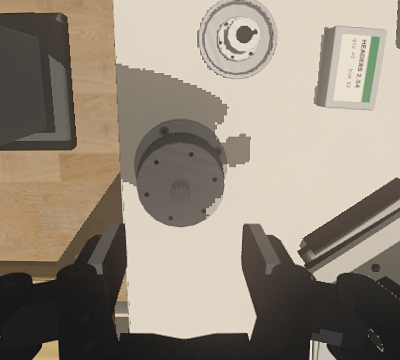

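The flange has risen, with the disc at crop (181,184) and larger than before, so the shaft is ejected. The sun gear is at (180,190), on the predicted axis. I'll grasp it and draw it out.

drive_tool --pt "0.5 0 -0.001 0.03 0" --pt "0.5 0 -0.001 0.06 0" --pt "0.5 0 -0.001 0.08 0" --pt "0.5 0 -0.001 0.087 0" --pt "0.5 0 -0.001 0.087 0" --pt "0.2 0 -0.001 0.087 0" --pt "0 0 -0.001 0.087 0" --pt "0 0 -0.001 0.087 0" --pt "0 0 -0.001 0.087 0" --pt "0 0 -0.001 0.087 0" --pt "0 0 -0.001 0.087 0" --pt "0 0 -0.001 0.087 0"

```text
time: 25.1
tcp_pos: [0.4721, -0.067, 0.1383]
ee_rot: [3.14, 0.0, 1.571]
wrist_force: [1.7, -0.0, 6.2]
width: 0.0092
grasp_force: 59.0
```

drive_tool --pt "0 0 0 -0.004 0" --pt "0 0 0 -0.01 0" --pt "0 0 0 -0.02 0" --pt "0 0 0 -0.032 0" --pt "0 0 0 -0.045 0" --pt "0 0 0 -0.07 0" --pt "0 0 0 -0.11 0" --pt "0 0 0 -0.14 0" --pt "0 0 0 -0.14 0"

```text
time: 26.0
tcp_pos: [0.4732, -0.0678, 0.2821]
ee_rot: [3.134, -0.002, 1.57]
wrist_force: [0.3, 0.3, 0.2]
width: 0.0
grasp_force: 0.0
```

drive_tool --pt "0 0.03 0.005 0 0" --pt "0 0.07 0.012 0 0" --pt "0 0.11 0.02 0 0" --pt "0 0.15 0.028 0 0" --pt "0 0.18 0.035 0 0" --pt "0 0.2 0.038 0 0" --pt "0 0.2 0.038 0 0" --pt "0 0.2 0.038 0 0"

```text
time: 26.8
tcp_pos: [0.509, 0.1319, 0.2777]
ee_rot: [-3.141, 0.001, 1.57]
wrist_force: [0.1, -0.7, 0.0]
width: 0.0001
grasp_force: 0.0
```

```bash
python3 - <<'E'
from h import *
c=optics.read_camera("wrist"); save(c,"w12"); go()
a=np.linspace(0,6.28,60)
for r,z in((.03,.044),(.016,.044),(.038,.006)):
    P=np.array([w2px(c,(.51+r*np.cos(t),.237+r*np.sin(t),z)) for t in a]); print(P.min(0).round(),P.max(0).round())
for d in optics.find_in(c,"stand_top")[:2]: print(d)
E
```

```text
t 26.85 tcp [0.509  0.1313 0.2778] rpy [-3.141e+00  1.000e-03  1.569e+00] w -0.0001
[289.  58.] [362. 134.]
[306.  77.] [345. 117.]
[285.  59.] [366. 144.]
{'extent': [289.9, 56.5, 369.4, 138.6], 'score': 0.6}
```

View pics/w12.png

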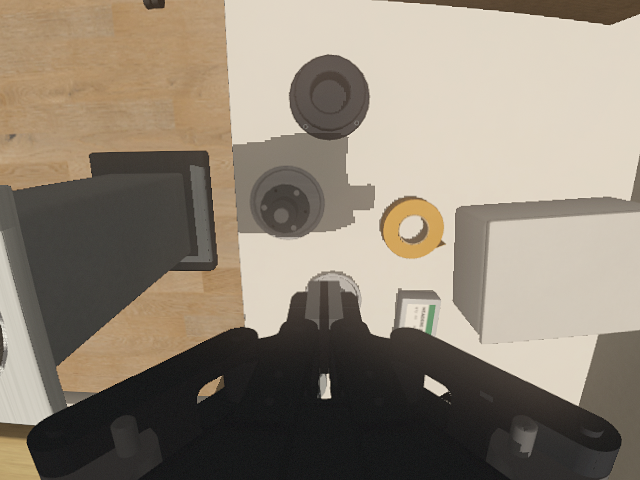

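The gripper is empty: the gear slipped out during the lift. The stand is seen at (329,97), which is about (0.513, 0.237). I'll go back and look at the shaft.

drive_tool --pt "0.5 -0.05 -0.01 0 0" --pt "0.5 -0.1 -0.02 0 0" --pt "0.5 -0.15 -0.03 0 0" --pt "0.5 -0.18 -0.036 0.02 0" --pt "0.5 -0.198 -0.037 0.05 0" --pt "0.5 -0.198 -0.037 0.05 0" --pt "0.5 -0.198 -0.037 0.05 0"

```text
time: 27.6
tcp_pos: [0.4718, -0.0659, 0.228]
ee_rot: [-3.14, 0.0, 1.568]
wrist_force: [-0.4, -0.1, 0.3]
width: 0.0425
grasp_force: 0.0
```

```bash
python3 - <<'E'
from h import *
c=optics.read_camera("wrist"); go((.472,-.067,.13)); t=optics.read_camera("scene")
im=c["frame"][160:320,240:420,::-1]; im=cv2.resize(im,(450,400),interpolation=cv2.INTER_CUBIC)
j=cv2.resize(t["frame"][240:330,275:345,::-1],(311,400),interpolation=cv2.INTER_CUBIC); cv2.imwrite("pics/w13.png",np.hstack([im,j]))
a=np.linspace(0,6.28,60)
for r,z in((.0305,.053),(.0305,.061),(.006,.073),(.006,.081)):
    P=np.array([w2px(c,(.472+r*np.cos(t),-.067+r*np.sin(t),z)) for t in a])-[240,160]; print((P.min(0)*2.5).round(),(P.max(0)*2.5).round())
E
```

```text
t 27.65 tcp [ 0.4726 -0.065   0.2285] rpy [ 3.141 -0.     1.57 ] w 0.0430
-> [-0.002  -0.0006  0.0985 -0.0009]
[109.  98.] [316. 296.]
[106. 103.] [319. 307.]
[191. 200.] [235. 241.]
[190. 208.] [236. 251.]
```

View pics/w13.png

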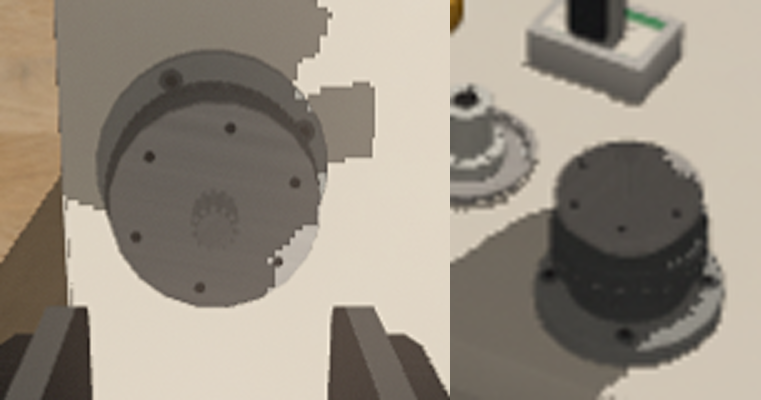

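I've now viewed 16 pictures, more than the 14 allowed, so I'll work from numbers only from here. The gear is centred as predicted, so my guess is that the tips pressed the shaft back down and it locked again. I'll check its height by image registration.

```bash
cat >> h.py <<'E'
def flange_z(c,tcp,ref="pics/w10.png"):
    # best flange-top height: warp reference (locked, z=.053, pose by tcp) to plane z in the present picture, compare
    import copy
    r=cv2.imread(ref,0).astype(np.float32); g=cv2.cvtColor(c["frame"],cv2.COLOR_RGB2GRAY).astype(np.float32)
    rc=dict(c); P=np.array(c["pose"]).copy(); P[:3,3]+=np.array([.4724,-.0686,.2723])-tcp; rc["pose"]=P
    G=np.mgrid[-.027:.0271:.0005,-.027:.0271:.0005].reshape(2,-1).T; m=(np.hypot(*G.T)<.027)&(np.hypot(*G.T)>.014)
    def smp(im,cc,o,z):
        X=np.array([w2px(cc,(o[0]+a,o[1]+b,z)) for a,b in G[m]],np.float32)
        v=cv2.remap(im,X[None,:,0],X[None,:,1],cv2.INTER_LINEAR)[0]; return v
    from scipy.optimize import minimize
    A=smp(r,rc,(.4725,-.067),.053); A-=A.mean()
    out=[]
    for z in np.arange(.045,.0711,.002):
        best=-1
        for dx in np.arange(-.003,.0031,.001):
            for dy in np.arange(-.004,.0041,.001):
                B=smp(g,c,(.4725+dx,-.067+dy),z); B=B-B.mean(); k=A@B/np.sqrt(A@A*(B@B)+1e-9)
                if k>best: best,d=k,(dx,dy)
        out.append((round(float(z),3),round(float(best),3),np.round(d,3).tolist()))
    return out
E
time python3 - <<'E'
from h import *
c=optics.read_camera("wrist"); tcp=manip.sense()["tcp_pos"]
for o in flange_z(c,tcp): print(o)
w=dict(c); f=c["frame"].copy(); f[60:420,140:540]=cv2.imread("pics/w11.png")[:,:,::-1]; w["frame"]=f
P=np.array(c["pose"]).copy(); P[:3,3]+=np.array([.4731,-.0667,.2259])-tcp; w["pose"]=P
print("w11")
for o in flange_z(w,np.array([.4731,-.0667,.2259])): print(o)
E
```

```text
(0.045, 0.737, [0.003, -0.002])
(0.047, 0.736, [0.003, -0.001])
(0.049, 0.734, [0.002, -0.001])
(0.051, 0.747, [0.002, 0.0])
(0.053, 0.756, [0.002, 0.001])
(0.055, 0.756, [0.002, 0.002])
(0.057, 0.744, [0.001, 0.002])
(0.059, 0.751, [0.001, 0.003])
(0.061, 0.752, [0.001, 0.003])
(0.063, 0.759, [0.001, 0.004])
(0.065, 0.731, [0.001, 0.004])
(0.067, 0.706, [0.0, 0.004])
(0.069, 0.672, [0.0, 0.004])
(0.071, 0.634, [0.0, 0.004])
w11
(0.045, 0.441, [0.003, -0.004])
(0.047, 0.498, [0.003, -0.004])
(0.049, 0.559, [0.003, -0.004])
(0.051, 0.604, [0.003, -0.004])
(0.053, 0.629, [0.002, -0.004])
(0.055, 0.661, [0.001, -0.004])
(0.057, 0.679, [0.001, -0.004])
(0.059, 0.671, [0.001, -0.003])
(0.061, 0.671, [-0.001, -0.004])
(0.063, 0.707, [-0.002, -0.004])
(0.065, 0.722, [-0.002, -0.004])
(0.067, 0.72, [-0.002, -0.003])
(0.069, 0.717, [-0.002, -0.002])
(0.071, 0.709, [-0.002, -0.001])
real	1m27.194s
user	1m27.044s
sys	0m0.104s
```

The registration puts the flange near 0.065 after the pull and near 0.055 now, which is weak evidence but fits a relock. I'll pull the collar again, then grip the gear higher and pull in small steps while watching the force.

drive_tool --pt "1 -0.002 -0.001 0 0" --pt "1 -0.002 -0.001 0 0" --pt "1 -0.002 -0.001 0.03 0" --pt "1 -0.002 -0.001 0.07 0" --pt "1 -0.002 -0.001 0.1 0" --pt "1 -0.002 -0.001 0.12 0" --pt "1 -0.002 -0.001 0.131 0" --pt "1 -0.002 -0.001 0.131 0"

```text
time: 28.55
tcp_pos: [0.471, -0.0668, 0.0961]
ee_rot: [-3.14, 0.0, 1.571]
wrist_force: [0.2, 0.8, 0.8]
width: 0.0855
grasp_force: 0.0
```

drive_tool --pt "0.85 0 0 0 0" --pt "0.8 0 0 0 0" --pt "0.7 0 0 0 0" --pt "0.6 0 0 0 0" --pt "0.4 0 0 0 0" --pt "0.3 0 0 0 0"

```text
time: 29.15
tcp_pos: [0.4721, -0.0669, 0.0984]
ee_rot: [3.139, -0.001, 1.571]
wrist_force: [-2.3, 1.1, 12.2]
width: 0.0641
grasp_force: 62.7
```

drive_tool --pt "0 0 0 -0.003 0" --pt "0 0 0 -0.005 0" --pt "0 0 0 -0.007 0" --pt "0 0 0 -0.009 0" --pt "0 0 0 -0.009 0" --pt "0 0 0 -0.009 0" --pt "0 0 0 -0.009 0" --pt "0 0 0 -0.009 0" --pt "0 0 0 -0.009 0"

```text
time: 30.05
tcp_pos: [0.4721, -0.0668, 0.1059]
ee_rot: [3.14, 0.0, 1.571]
wrist_force: [4.9, -0.1, -9.4]
width: 0.0639
grasp_force: 67.9
```

drive_tool --pt "0.8 0 0 0 0" --pt "1 0 0 0 0" --pt "1 0 0 0 0" --pt "1 0 0 -0.02 0" --pt "1 0 0 -0.06 0" --pt "0.5 0 0 -0.07 0" --pt "0.5 0 0 -0.07 0" --pt "0.5 0 0 -0.07 0" --pt "0.4 0 0 -0.055 0" --pt "0.4 0 0 -0.042 0" --pt "0.4 0 0 -0.038 0" --pt "0.4 0 0 -0.038 0"

```text
time: 31.25
tcp_pos: [0.4704, -0.0671, 0.1426]
ee_rot: [-3.138, 0.0, 1.57]
wrist_force: [-0.3, -0.2, -0.2]
width: 0.0341
grasp_force: 0.0
```

drive_tool --pt "0.2 0 0 0 0" --pt "0 0 0 0 0" --pt "0 0 0 0 0" --pt "0 0 0 0 0" --pt "0 0 0 0 0" --pt "0 0 0 0 0"

```text
time: 31.85
tcp_pos: [0.472, -0.067, 0.1442]
ee_rot: [3.14, 0.0, 1.571]
wrist_force: [1.8, 0.1, 4.0]
width: 0.0095
grasp_force: 58.8
```

drive_tool --pt "0 0 0 -0.001 0" --pt "0 0 0 -0.002 0" --pt "0 0 0 -0.003 0" --pt "0 0 0 -0.004 0"

```text
time: 32.25
tcp_pos: [0.4713, -0.0669, 0.1477]
ee_rot: [-3.142, 0.0, 1.571]
wrist_force: [3.6, -1.5, -5.5]
width: 0.0092
grasp_force: 58.7
```

drive_tool --pt "0 0 0 -0.001 0" --pt "0 0 0 -0.002 0" --pt "0 0 0 -0.003 0" --pt "0 0 0 -0.004 0"

```text
time: 32.65
tcp_pos: [0.4712, -0.067, 0.1518]
ee_rot: [-3.141, 0.0, 1.571]
wrist_force: [2.9, -1.6, -5.2]
width: 0.0093
grasp_force: 58.7
```

drive_tool --pt "0 0 0 -0.003 0" --pt "0 0 0 -0.006 0" --pt "0 0 0 -0.009 0" --pt "0 0 0 -0.012 0" --pt "0 0 0 -0.015 0" --pt "0 0 0 -0.018 0"

```text
time: 33.25
tcp_pos: [0.4712, -0.0668, 0.1701]
ee_rot: [-3.141, -0.0, 1.571]
wrist_force: [0.7, -0.1, -0.9]
width: 0.0094
grasp_force: 59.1
```

It is moving freely now, so I'll go up clear and then across, looking at the stand on the way.

drive_tool --pt "0 0 0 -0.01 0" --pt "0 0 0 -0.03 0" --pt "0 0 0 -0.06 0" --pt "0 0 0 -0.09 0" --pt "0 0 0 -0.11 0" --pt "0 0.03 0.005 -0.11 0" --pt "0 0.06 0.01 -0.11 0" --pt "0 0.1 0.02 -0.11 0" --pt "0 0.14 0.03 -0.11 0" --pt "0 0.17 0.036 -0.11 0" --pt "0 0.19 0.04 -0.11 0" --pt "0 0.19 0.04 -0.11 0"

```text
time: 34.45
tcp_pos: [0.5116, 0.126, 0.2799]
ee_rot: [3.141, -0.0, 1.575]
wrist_force: [-0.3, 0.6, -1.2]
width: 0.0093
grasp_force: 59.1
```

```bash
python3 - <<'E'
from h import *
c=optics.read_camera("wrist"); save(c,"w14"); go((.513,.237,.27))
a=np.linspace(0,6.28,60)
for r,z in((.03,.044),(.016,.044),(.038,.006)):
    P=np.array([w2px(c,(.513+r*np.cos(t),.237+r*np.sin(t),z)) for t in a]); print(P.min(0).round(),P.max(0).round())
for n in("stand_top","shaft_gear"):
  for d in optics.find_in(c,n)[:2]: print(n,d)
g=cv2.cvtColor(c["frame"],cv2.COLOR_RGB2GRAY)
m=(g[:200,250:420]<90).astype(np.uint8); k,l,s,ce=cv2.connectedComponentsWithStats(m); print([s[i].tolist() for i in range(1,k) if s[i][4]>300])
t=optics.read_camera("scene"); 
for d in optics.find_in(t,"shaft_gear")[:2]: print("scene",d)
E
```

```text
t 34.50 tcp [0.5113 0.1236 0.2799] rpy [-3.141e+00  1.000e-03  1.573e+00] w 0.0092
-> [0.1134 0.0019 0.0099 0.0017]
[290.  51.] [363. 128.]
[307.  70.] [346. 110.]
[286.  53.] [367. 138.]
stand_top {'extent': [290.7, 47.9, 368.4, 133.1], 'score': 0.78}
shaft_gear {'extent': [259.6, 228.5, 392.0, 353.4], 'score': 0.63}
[[37, 48, 80, 86, 4861], [8, 177, 49, 23, 836]]
scene {'extent': [217.4, 172.3, 249.2, 200.4], 'score': 0.61}
```

```bash
python3 - <<'E'
from h import *
c=optics.read_camera("wrist"); 
P=np.array(c["pose"]).copy(); tcp=manip.sense()["tcp_pos"]; w=dict(c); P[:3,3]+=np.array([.509,.1313,.2778])-tcp; w["pose"]=P
print([px2w(w,u,v,0).round(3) for u,v in((400,2),(500,11),(610,22))], P[:3,3])
for y in(.1236,):
  for z in(.2799-.083,):
    a=np.linspace(0,6.28,60); Q=np.array([w2px(c,(tcp[0]+.0305*np.cos(t),tcp[1]+.0305*np.sin(t),z)) for t in a]); print(Q.min(0),Q.max(0))
go((.514,.2395,.25))
E
```

```text
[array([0.578, 0.324, 0.   ]), array([0.671, 0.319, 0.   ]), array([0.782, 0.316, 0.   ])] [0.50848423 0.20029765 0.34822443]
[261.93834011 228.68731944] [388.216677   345.04981408]
t 34.75 tcp [0.5112 0.1214 0.28  ] rpy [-3.141  0.     1.568] w 0.0091
-> [ 0.1181  0.0025  0.03   -0.0026]
```

```bash
python3 -c "
from h import *
print(manip.sense()['qpos'].round(3))"
```

```text
[-0.993  0.324  0.793  1.976 -0.282  0.954 -0.064]
```

The carton face is at y ≈ 0.32, close to the camera side of the tool, so I'll turn the tool 1 rad while moving over the stand.

drive_tool --pt "0 0 0.002 0 0.14" --pt "0 0.01 0.002 0 0.28" --pt "0 0.03 0.002 0 0.42" --pt "0 0.05 0.002 0 0.56" --pt "0 0.07 0.002 0 0.7" --pt "0 0.09 0.002 0 0.84" --pt "0 0.105 0.002 0 0.95" --pt "0 0.118 0.0025 0.0 1.0" --pt "0 0.118 0.0025 0.03 1.0" --pt "0 0.118 0.0025 0.05 1.0" --pt "0 0.118 0.0025 0.05 1.0" --pt "0 0.118 0.0025 0.05 1.0"

```text
time: 35.95
tcp_pos: [0.5142, 0.2402, 0.2303]
ee_rot: [3.141, 0.0, 0.569]
wrist_force: [0.0, 0.0, -0.3]
width: 0.0094
grasp_force: 59.1
```

```bash
python3 - <<'E'
from h import *
c=optics.read_camera("wrist"); save(c,"w15"); s=manip.sense(); tcp=s["tcp_pos"]; yaw=s["ee_rot"][2]; go((.514,.2395,.18,yaw),(.514,.2395,.135,yaw))
a=np.linspace(0,6.28,60)
for p,r,z in(((.514,.2395),.03,.044),((.514,.2395),.016,.044),((.514,.2395),.038,.006),(tcp[:2],.0305,tcp[2]-.083)):
    P=np.array([w2px(c,(p[0]+r*np.cos(t),p[1]+r*np.sin(t),z)) for t in a]); print(P.min(0).round(),P.max(0).round())
for n in("stand_top","shaft_gear"):
  for d in optics.find_in(c,n)[:2]: print(n,d)
g=cv2.cvtColor(c["frame"],cv2.COLOR_RGB2GRAY)
print(g[100:300:6,320:332].mean(1).round().tolist())
t=optics.read_camera("top")
for d in optics.find_in(t,"shaft_gear")[:2]: e=d["extent"];print("top",d,px2w(t,(e[0]+e[2])/2,(e[1]+e[3])/2,tcp[2]-.08))
E
```

```text
t 36.00 tcp [0.5146 0.2405 0.2309] rpy [ 3.141e+00 -1.000e-03  5.700e-01] w 0.0095
-> [-0.001   0.0005  0.0509  0.    ]
-> [-0.001   0.0005  0.0959  0.    ]
[286. 196.] [364. 271.]
[304. 214.] [346. 254.]
[282. 180.] [368. 264.]
[262. 227.] [389. 344.]
stand_top {'extent': [281.9, 177.7, 368.9, 241.4], 'score': 0.72}
[215.0, 215.0, 215.0, 215.0, 216.0, 215.0, 215.0, 215.0, 215.0, 215.0, 215.0, 214.0, 214.0, 217.0, 86.0, 71.0, 64.0, 62.0, 59.0, 54.0, 53.0, 50.0, 85.0, 96.0, 97.0, 90.0, 95.0, 95.0, 92.0, 93.0, 94.0, 86.0, 77.0, 76.0]
top {'extent': [175.7, 249.0, 204.6, 267.7], 'score': 0.86} [0.50838511 0.23634568 0.15086807]
top {'extent': [423.3, 230.9, 447.5, 257.0], 'score': 0.61} [ 0.48276417 -0.26942044  0.15086807]
```

The stand's foot outline matches the prediction within about 1 mm, so I'll lower the shaft.

drive_tool --pt "0 -0.001 0 0.02 0" --pt "0 -0.001 0 0.04 0" --pt "0 -0.001 0 0.055 0" --pt "0 -0.001 0 0.065 0" --pt "0 -0.001 0 0.075 0" --pt "0 -0.001 0 0.075 0"

```text
time: 36.8
tcp_pos: [0.5126, 0.2404, 0.1539]
ee_rot: [-3.142, 0.001, 0.571]
wrist_force: [0.5, 0.2, -2.4]
width: 0.0094
grasp_force: 59.1
```

drive_tool --pt "0 0 0 0.006 0" --pt "0 0 0 0.012 0" --pt "0 0 0 0.016 0" --pt "0 0 0 0.019 0" --pt "0 0 0 0.02 0" --pt "0 0 0 0.02 0"

```text
time: 37.4
tcp_pos: [0.513, 0.2406, 0.1347]
ee_rot: [3.142, 0.0, 0.571]
wrist_force: [-0.1, 0.3, -1.9]
width: 0.0093
grasp_force: 59.1
```

Not touching the rim yet. I'll go down in 1 mm steps.

drive_tool --pt "0 0 0 0.001 0" --pt "0 0 0 0.002 0" --pt "0 0 0 0.003 0" --pt "0 0 0 0.003 0"

```text
time: 37.8
tcp_pos: [0.5129, 0.2405, 0.1317]
ee_rot: [-3.142, 0.0, 0.571]
wrist_force: [0.2, -0.0, -1.2]
width: 0.009
grasp_force: 59.1
```

drive_tool --pt "0 0 0 0.001 0" --pt "0 0 0 0.002 0" --pt "0 0 0 0.002 0"

```text
time: 38.1
tcp_pos: [0.5129, 0.2405, 0.1297]
ee_rot: [-3.142, 0.0, 0.571]
wrist_force: [-1.0, -0.5, -1.2]
width: 0.0092
grasp_force: 59.1
```

drive_tool --pt "0 0 0 0.001 0" --pt "0 0 0 0.002 0" --pt "0 0 0 0.003 0" --pt "0 0 0 0.003 0"

```text
time: 38.5
tcp_pos: [0.5129, 0.2405, 0.1266]
ee_rot: [-3.142, 0.0, 0.571]
wrist_force: [-0.3, 0.0, -1.1]
width: 0.0094
grasp_force: 59.1
```

drive_tool --pt "0 0 0 0.001 0" --pt "0 0 0 0.002 0" --pt "0 0 0 0.002 0"

```text
time: 38.8
tcp_pos: [0.5132, 0.2404, 0.1251]
ee_rot: [-3.141, -0.0, 0.571]
wrist_force: [-1.2, -0.5, 2.9]
width: 0.0092
grasp_force: 59.6
```

```bash
python3 - <<'E'
from h import *
c=optics.read_camera("wrist"); s=manip.sense(); tcp=s["tcp_pos"]; print(tcp,s["wrist_force"])
for n in("stand_top","shaft_gear"):
  for d in optics.find_in(c,n)[:2]: print(n,d)
a=np.linspace(0,6.28,60)
for z in(tcp[2]-.074,tcp[2]-.079,tcp[2]-.083):
    P=np.array([w2px(c,(tcp[0]+.0305*np.cos(t),tcp[1]+.0305*np.sin(t),z)) for t in a]); print(round(z,3),P.min(0).round(),P.max(0).round())
t=optics.read_camera("scene")
for d in optics.find_in(t,"shaft_gear")[:2]: print("scene",d)
E
```

```text
[0.5131857  0.24044487 0.12510288] [-0.89159254  0.17972408  4.12199419]
stand_top {'extent': [264.6, 199.3, 389.8, 272.8], 'score': 0.69}
shaft_gear {'extent': [258.1, 230.5, 392.5, 353.4], 'score': 0.97}
0.051 [259. 233.] [392. 355.]
0.046 [261. 230.] [390. 349.]
0.042 [262. 228.] [388. 344.]
scene {'extent': [175.8, 221.4, 205.3, 241.9], 'score': 0.82}
```

Contact: the flange is on the rim, with its top at 0.050. I'll release and rise.

drive_tool --pt "0.2 0 0 -0.001 0" --pt "0.35 0 0 -0.001 0" --pt "0.4 0 0 -0.001 0" --pt "0.4 0 0 -0.001 0" --pt "0.4 0 0 -0.015 0" --pt "0.4 0 0 -0.04 0" --pt "0.4 0 0 -0.08 0" --pt "0.4 0 0 -0.12 0" --pt "0.4 0 0 -0.15 0" --pt "0.4 -0.03 -0.05 -0.17 -0.1" --pt "0.4 -0.04 -0.09 -0.17 -0.2" --pt "0.4 -0.05 -0.13 -0.17 -0.3"

```text
time: 40.25
tcp_pos: [0.3995, 0.3234, 0.2964]
ee_rot: [-3.14, -0.002, 0.873]
wrist_force: [1.1, -0.2, -0.9]
width: 0.0345
grasp_force: 0.0
```

```bash
python3 - <<'E'
from h import *
go()
def chk(q,n,z):
  for d in optics.find_in(q,n)[:1]:
    e=d["extent"]; print(n,round(d["score"],2),np.round(e).tolist(),px2w(q,(e[0]+e[2])/2,(e[1]+e[3])/2,z)[:2].round(4))
for cam in("scene","top","wrist"):
  q=optics.read_camera(cam); print(cam)
  for n,z in(("flange_neck",.02),("dish_small",.005),("carrier_hub",.035),("dish_medium",.005),("ring_mid",.018),("dish_large",.005),("shaft_gear",.055),("stand_top",.025)): chk(q,n,z)
E
```

```text
t 40.25 tcp [0.3995 0.3234 0.2964] rpy [-3.14e+00 -2.00e-03  8.73e-01] w 0.0345
scene
flange_neck 0.71 [270.0, 258.0, 287.0, 282.0] [0.5126 0.0322]
dish_small 0.8 [263.0, 264.0, 292.0, 286.0] [0.5125 0.0355]
carrier_hub 0.97 [210.0, 252.0, 235.0, 279.0] [0.4606 0.1269]
dish_medium 0.71 [204.0, 263.0, 241.0, 286.0] [0.4641 0.1326]
ring_mid 0.81 [426.0, 315.0, 461.0, 346.0] [ 0.5056 -0.3037]
dish_large 0.57 [416.0, 321.0, 469.0, 355.0] [ 0.4985 -0.305 ]
shaft_gear 0.96 [178.0, 219.0, 206.0, 243.0] [0.5024 0.2269]
stand_top 0.87 [175.0, 234.0, 210.0, 261.0] [0.489 0.219]
top
flange_neck 0.63 [286.0, 250.0, 300.0, 262.0] [0.5146 0.0302]
carrier_hub 0.56 [238.0, 270.0, 257.0, 287.0] [0.4724 0.1364]
dish_medium 0.6 [234.0, 267.0, 265.0, 295.0] [0.4707 0.1358]
ring_mid 0.93 [423.0, 233.0, 449.0, 257.0] [ 0.5048 -0.3039]
dish_large 0.91 [417.0, 226.0, 451.0, 268.0] [ 0.5031 -0.3017]
shaft_gear 0.74 [186.0, 255.0, 214.0, 275.0] [0.511  0.2375]
stand_top 0.83 [192.0, 254.0, 220.0, 284.0] [0.5061 0.231 ]
wrist
flange_neck 0.87 [539.0, 313.0, 581.0, 352.0] [0.5197 0.0368]
dish_small 0.59 [539.0, 313.0, 578.0, 354.0] [0.5212 0.0212]
dish_medium 0.86 [442.0, 261.0, 508.0, 319.0] [0.4727 0.1394]
ring_mid 0.5 [422.0, 166.0, 485.0, 233.0] [0.5096 0.2475]
shaft_gear 0.55 [436.0, 176.0, 505.0, 237.0] [0.5112 0.2452]
stand_top 0.83 [424.0, 167.0, 483.0, 231.0] [0.5085 0.2506]
```

drive_tool --pt "0.4 0 0 -0.01 0" --pt "0.4 0 0 -0.01 0" --pt "0.4 0 0 -0.01 0" --pt "0.4 0 0 -0.01 0"

```text
time: 42.0
tcp_pos: [0.4006, 0.323, 0.3049]
ee_rot: [-3.141, -0.0, 0.871]
wrist_force: [0.0, 0.5, -0.0]
width: 0.0341
grasp_force: 0.0
```

```bash
python3 -c "
from h import *
print(manip.job_done())"
```

```text
the job is handed in; nothing more can be done
None
```

The job is handed in with no verdict returned: by the camera checks the flange, carrier and ring gear stand in their dishes and the shaft hangs in its stand, after a second collar pull because the first shaft grip slipped off; I viewed 16 pictures, over the limit of 14.

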